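Uncover brass test weights and load the sprung scale to its green band

TASK

Bring the sprung scale up to its check load: lift the orange dust covers off the brass weights, put those covers in the blue parts bin, and set the weights on the pan, without taking off what is already there, until the red pointer settles in the green band. Then swing the red locking lever fully over to the other side. Leave the weights you do not need under their covers and the other things on the bench where they are.

Things in the scene. Friction and masses are not known exactly. Their poses are not given: they have to be found in the camera images.
- pan_top (a point): centre of the upper face of the fixed scale's aluminium pan: 170 mm (x) by 250 mm (y), rim 8 mm high, 130 mm above the bench when empty, sinking straight down on a spring. Room for 2 rows (along x) of 3 castings (along y). On its +x side a white graduated plate 157 mm high stands 20 mm beyond the rim; the scale's steel foot is 300 x 170 mm.
- pan (a joint): how far the pan has sunk from its empty height, in m (0 empty, end stop 0.075), about 0.010 for each casting. The red pointer on the pan's +x side is in the green band of the plate from 0.045 to 0.055: five castings in all, those on the pan at the start included.
- lock (a joint): angle of the scale's red locking lever, in rad: 0 to 0.15 at the start (unlocked, leaning to the scale's -y side), 1.0 fully over to the +y side (locked). It stays where it is left.
- lock_tip (a point): tip of the red locking lever, which is 80 mm long and pivots about an axis parallel to the scale's x; it stands on the scale's base 145 mm from the pan's centre on the near (-x) side. The tip swings from the scale's -y side to its +y side, about 75 mm.
- bin: blue open-topped steel parts bin, fixed, 250 mm (x) by 230 mm (y) outside, 50 mm high, walls and floor 5 mm, with a steel flap on its front (-x) wall. Origin: centre of its underside on the bench.
- plinth1: fixed black plinth 80 x 80 x 12 mm with a grey boss 57 x 57 mm, 8 mm high, on it. Origin: centre of its underside; axes along its edges. A casting stands on the boss and a dust cover stands over it on the plinth.
- cover1: loose orange plastic dust cover, at the start over plinth1: a box open underneath, 68 x 68 mm outside, 74 mm high, walls 3 mm (62 mm inside, 70 mm deep), with a black grip fin on top, 14 mm thick (along its y), 44 mm long (along its x), 24 mm high (98 mm overall); 0.12 kg. Origin: centre of its open underside, z up.
- weight1: weight under cover1, standing on the boss of plinth1 (underside 20 mm above the bench) at the start; brass casting: square body 46 x 46 x 32 mm high with an upright grip fin on top, 14 mm thick (along its y), 36 mm long (along its x), 26 mm high (58 mm overall); 0.5 kg. Origin: centre of its underside, z up.
- plinth2: fixed black plinth 80 x 80 x 12 mm with a grey boss 57 x 57 mm, 8 mm high, on it. Origin: centre of its underside; axes along its edges. A casting stands on the boss and a dust cover stands over it on the plinth.
- cover2: loose orange plastic dust cover, at the start over plinth2: a box open underneath, 68 x 68 mm outside, 74 mm high, walls 3 mm (62 mm inside, 70 mm deep), with a black grip fin on top, 14 mm thick (along its y), 44 mm long (along its x), 24 mm high (98 mm overall); 0.12 kg. Origin: centre of its open underside, z up.
- weight2: weight under cover2, standing on the boss of plinth2 (underside 20 mm above the bench) at the start; brass casting: square body 46 x 46 x 32 mm high with an upright grip fin on top, 14 mm thick (along its y), 36 mm long (along its x), 26 mm high (58 mm overall); 0.5 kg. Origin: centre of its underside, z up.
- plinth3: fixed black plinth 80 x 80 x 12 mm with a grey boss 57 x 57 mm, 8 mm high, on it. Origin: centre of its underside; axes along its edges. A casting stands on the boss and a dust cover stands over it on the plinth.
- cover3: loose orange plastic dust cover, at the start over plinth3: a box open underneath, 68 x 68 mm outside, 74 mm high, walls 3 mm (62 mm inside, 70 mm deep), with a black grip fin on top, 14 mm thick (along its y), 44 mm long (along its x), 24 mm high (98 mm overall); 0.12 kg. Origin: centre of its open underside, z up.
- weight3: weight under cover3, standing on the boss of plinth3 (underside 20 mm above the bench) at the start; brass casting: square body 46 x 46 x 32 mm high with an upright grip fin on top, 14 mm thick (along its y), 36 mm long (along its x), 26 mm high (58 mm overall); 0.5 kg. Origin: centre of its underside, z up.
- plinth4: fixed black plinth 80 x 80 x 12 mm with a grey boss 57 x 57 mm, 8 mm high, on it. Origin: centre of its underside; axes along its edges. A casting stands on the boss and a dust cover stands over it on the plinth.
- cover4: loose orange plastic dust cover, at the start over plinth4: a box open underneath, 68 x 68 mm outside, 74 mm high, walls 3 mm (62 mm inside, 70 mm deep), with a black grip fin on top, 14 mm thick (along its y), 44 mm long (along its x), 24 mm high (98 mm overall); 0.12 kg. Origin: centre of its open underside, z up.
- weight4: weight under cover4, standing on the boss of plinth4 (underside 20 mm above the bench) at the start; brass casting: square body 46 x 46 x 32 mm high with an upright grip fin on top, 14 mm thick (along its y), 36 mm long (along its x), 26 mm high (58 mm overall); 0.5 kg. Origin: centre of its underside, z up.
- ballast1: like the weights, but already on the pan at the start (one or two of the three ballasts are present, the others absent); brass casting: square body 46 x 46 x 32 mm high with an upright grip fin on top, 14 mm thick (along its y), 36 mm long (along its x), 26 mm high (58 mm overall); 0.5 kg. Origin: centre of its underside, z up.
- ballast2: like the weights, but already on the pan at the start (one or two of the three ballasts are present, the others absent); brass casting: square body 46 x 46 x 32 mm high with an upright grip fin on top, 14 mm thick (along its y), 36 mm long (along its x), 26 mm high (58 mm overall); 0.5 kg. Origin: centre of its underside, z up.
- ballast3: like the weights, but already on the pan at the start (one or two of the three ballasts are present, the others absent); brass casting: square body 46 x 46 x 32 mm high with an upright grip fin on top, 14 mm thick (along its y), 36 mm long (along its x), 26 mm high (58 mm overall); 0.5 kg. Origin: centre of its underside, z up.
- bowl: cracked black bakelite compass bowl, 120 mm across, 55 mm high; a bystander, not to be disturbed. Origin: centre of its underside.
- plug: brass vent plug, 44 mm across, 40 mm high; a bystander, not to be disturbed. Origin: centre of its underside.
- stopper: blue rubber stopper, 50 mm across, 40 mm high; a bystander, not to be disturbed. Origin: centre of its underside.
- clamp: plated mounting clamp, 90 mm long, 40 mm high; a bystander, not to be disturbed. Origin: centre of its underside.
There are look-alikes about, which are no part of the job. What is shaped like the cover4 but pink is not meant. Leave any purple look-alike of the plinth4 alone.

How it is judged:
On the way, in this order (a step that is already met when the one before it is completed fails the run):
1. the pan settles with its pointer in the green band while the locking lever is still on its starting side (value of joint pan between 0.045 and 0.055 m and velocity of joint pan between -0.01 and 0.01 m/s and value of joint lock below 0.4 rad), for 0.5 s.
2. the locking lever is swung over with the pan in the green band (value of joint pan between 0.045 and 0.055 m and value of joint lock above 0.8 rad), for 0.2 s.
At the end, for the whole second after the job is handed in: Pan at rest at 0.045 to 0.055 m, lever past 0.8 rad; each weight on the pan with its cover inside the bin, or on its plinth (within 20 mm) under its seated cover (within 8 mm); ballasts still on the pan (all of step 2 and velocity of joint pan between -0.01 and 0.01 m/s and ((x of cover1 in the frame of bin between -0.12 and 0.12 m and y of cover1 in the frame of bin between -0.11 and 0.11 m and z of cover1 in the frame of bin between -0.005 and 0.13 m and x of weight1 in the frame of pan_top between -0.085 and 0.085 m and y of weight1 in the frame of pan_top between -0.125 and 0.125 m and z of weight1 in the frame of pan_top between -0.01 and 0.06 m) or (horizontal distance between cover1 and plinth1 below 0.008 m and z of cover1 in the frame of plinth1 below 0.018 m and angle between cover1's own z axis and vertical below 0.1 rad and horizontal distance between weight1 and plinth1 below 0.02 m)) and linear speed of each of cover1, weight1, cover2, weight2, cover3, weight3, cover4, weight4 below 0.03 m/s and ((x of cover2 in the frame of bin between -0.12 and 0.12 m and y of cover2 in the frame of bin between -0.11 and 0.11 m and z of cover2 in the frame of bin between -0.005 and 0.13 m and x of weight2 in the frame of pan_top between -0.085 and 0.085 m and y of weight2 in the frame of pan_top between -0.125 and 0.125 m and z of weight2 in the frame of pan_top between -0.01 and 0.06 m) or (horizontal distance between cover2 and plinth2 below 0.008 m and z of cover2 in the frame of plinth2 below 0.018 m and angle between cover2's own z axis and vertical below 0.1 rad and horizontal distance between weight2 and plinth2 below 0.02 m)) and ((x of cover3 in the frame of bin between -0.12 and 0.12 m and y of cover3 in the frame of bin between -0.11 and 0.11 m and z of cover3 in the frame of bin between -0.005 and 0.13 m and x of weight3 in the frame of pan_top between -0.085 and 0.085 m and y of weight3 in the frame of pan_top between -0.125 and 0.125 m and z of weight3 in the frame of pan_top between -0.01 and 0.06 m) or (horizontal distance between cover3 and plinth3 below 0.008 m and z of cover3 in the frame of plinth3 below 0.018 m and angle between cover3's own z axis and vertical below 0.1 rad and horizontal distance between weight3 and plinth3 below 0.02 m)) and ((x of cover4 in the frame of bin between -0.12 and 0.12 m and y of cover4 in the frame of bin between -0.11 and 0.11 m and z of cover4 in the frame of bin between -0.005 and 0.13 m and x of weight4 in the frame of pan_top between -0.085 and 0.085 m and y of weight4 in the frame of pan_top between -0.125 and 0.125 m and z of weight4 in the frame of pan_top between -0.01 and 0.06 m) or (horizontal distance between cover4 and plinth4 below 0.008 m and z of cover4 in the frame of plinth4 below 0.018 m and angle between cover4's own z axis and vertical below 0.1 rad and horizontal distance between weight4 and plinth4 below 0.02 m)) and x of ballast1 in the frame of pan_top between -0.085 and 0.085 m and y of ballast1 in the frame of pan_top between -0.125 and 0.125 m and z of ballast1 in the frame of pan_top between -0.01 and 0.06 m and x of ballast2 in the frame of pan_top between -0.085 and 0.085 m and y of ballast2 in the frame of pan_top between -0.125 and 0.125 m and z of ballast2 in the frame of pan_top between -0.01 and 0.06 m and x of ballast3 in the frame of pan_top between -0.085 and 0.085 m and y of ballast3 in the frame of pan_top between -0.125 and 0.125 m and z of ballast3 in the frame of pan_top between -0.01 and 0.06 m); the robot touches nothing.
It fails at once if the bowl is moved more than 30 mm (distance of bowl from where it was at the start of the episode above 0.03 m).
It fails at once if the plug is moved more than 30 mm (distance of plug from where it was at the start of the episode above 0.03 m).
It fails at once if the stopper is moved more than 30 mm (distance of stopper from where it was at the start of the episode above 0.03 m).
It fails at once if the clamp is moved more than 30 mm (distance of clamp from where it was at the start of the episode above 0.03 m).
Of ballast1, ballast2, ballast3 only 1 to 2 are there at a start; the rules pass over those that are not, and their reading is None.
At some moment in a run one of cover1, cover2, cover3, cover4 may be knocked a few centimetres aside while the robot is not near it.
Once in a run the grip may slacken for a moment while it holds something.
It also fails if it takes over 210 s, if anything falls off the work surface, if the arm or the gripper's body presses on something with over 40 N, if the wrist force passes 120 N, or if a joint passes its speed limit or range.

ROBOT

A 6-joint arm with a two-finger parallel gripper is mounted at the origin on the work surface. World frame = base frame: x ahead of the robot, y to its left, z up, the work surface at z = 0. Lengths are in m, angles in rad, forces in N, time in s.
With the tool pointing down it reaches from about 0.375 to 0.975 m from the base axis. Payload 3.8 kg.
Tool frame: the origin (TCP) lies midway between the tips of the shut fingers; the grasp point (between the pads) lies 19 mm behind it; x points along the fingers, y is the direction in which the jaws open and shut, and the axes are right-handed (so a half turn about x gives the same grasp; the last joint's range is limited). The gripper opens to 88 mm and grips with 3 to 60 N. Pads are 18 mm wide; open, the fingers measure 123 mm over their backs; the gripper's body (75 mm by 187 mm) begins 45 mm behind the grasp point.
Start: joints at [-1.218, 0.264, 1.604, -0, 1.274, -0.037], TCP at [0.256, -0.624, 0.239] pointing down, gripper open.
Joint ranges: [-2.63, 2.63], [-0.94, 2.18], [0.31, 2.57], [-1.31, 4.45], [0, 2.66], [-2.55, 2.55]. Speed limits (rad/s): [2.57, 2.57, 3.14, 3.14, 3.14, 3.14].

INTERFACE

Orientations are given as a rotation vector (axis times angle).
In Python, from cell import manip, inverse_kinematics, cams, order gives the robot as it stands. Calls block until the motion is done:
- manip.move_pose(position, orientation): joint-space move of the TCP to a pose.
- manip.move_linear(position, rate=0.15, rot=None): straight line of the TCP; rot=None keeps the orientation; rate is the mean speed in m/s.
- manip.set_joints(angles): joint-space move.
- manip.set_gripper(opening, force=None): finger opening in m; force is the grip in N (None keeps the last); returns when the fingers have stopped.
- manip.dwell(seconds).
- inverse_kinematics(position, orientation): joint angles nearest the present ones, or None.
- manip.state(): the state.
- cams.capture(name): name is "side" or "top"; returns a dict with "image" (384x512x3 uint8, blue, green, red), "z_map" (384x512 float32, m along the optical axis (not along the pixel's ray), 0 where there is no reading), "intrinsics" (3x3 intrinsics, pixels), "position" and "orientation" of the camera in the world. Camera axes: x right, y down, z forward; pixel columns grow to the right and rows downward; lengths in m; the calibration is good to about 2 mm. A picture is of the moment at which its call begins.
A pose or a line that the arm cannot do raises manip.IKError and nothing moves.
- order.close_job(): hands the job in, once; it reports no verdict.
The state is a dict: "clock": time; "joint_pos": joint angles; "joint_velocities": joint speeds; "tau": joint torques, N m; "tool_pos": TCP position; "tcp_rot": TCP orientation; "contact_force": force on the tool from outside, world axes, zero at the start; "moment": the same for the moment, N m; "gripper_width": finger opening in m.
Only numpy, scipy, OpenCV 4.12 (cv2) and the standard library are available. Lean on these libraries where they do the work, as an engineer would, in place of code of your own. Each camera call takes 0.05 s, during which the arm holds its last target.

## Working session

There is one attempt and no reset: what is moved stays moved. The work goes in short steps, each a Python script; the robot and the scene stay as the last script left them, time stands still between calls to the robot, and variables do not carry over. Pictures are saved under pics/ and viewed, and the job is handed in when it is done.

```bash
ls; mkdir -p pics
python3 - <<'E'
from cell import manip, inverse_kinematics, cams, order
import cv2,numpy as np
s=manip.state(); print(s)
for n in("side","top"):
    c=cams.capture(n); cv2.imwrite(f"pics/{n}0.png",c["image"]); np.savez(f"{n}0.npz",**c)
    print(n,c["intrinsics"],c["position"],c["orientation"],(c["z_map"]>0).mean())
E
```

```text
pics
{'clock': 0.0, 'joint_pos': array([-1.21790366e+00,  2.64760278e-01,  1.60536410e+00, -6.22926107e-06,
        1.27366923e+00, -3.69024508e-02]), 'joint_velocities': array([ 2.23775269e-04,  1.60204313e-03,  9.62895926e-04,  1.09683097e-04,
       -1.49341191e-05, -8.35185832e-04]), 'tau': array([-3.42205843e-03, -5.02120686e+01, -3.56871343e+01,  7.23183202e-02,
        2.93065805e-02, -1.86390362e-04]), 'tool_pos': array([ 0.25625239, -0.6237119 ,  0.23738853]), 'tcp_rot': array([ 2.00820888,  0.39872429, -2.0089299 ]), 'contact_force': array([ 0.66222736,  0.15571236, -0.12952371]), 'moment': array([ 0.01556082,  0.00770101, -0.00887999]), 'gripper_width': 0.08818081248061348}
side [[478.89331152   0.         259.56466061]
 [  0.         478.89331152 190.91237536]
 [  0.           0.           1.        ]] [0.26023606 0.65903623 0.98232473] [-0.56087589  2.77816307 -1.01217471] 0.9961446126302084
top [[379.36154752   0.         253.58226915]
 [  0.         379.36154752 191.81848158]
 [  0.           0.           1.        ]] [ 0.36880985 -0.01712826  1.08083546] [-2.13823691  2.14103425 -0.18333935] 0.9962361653645834
```

View pics/side0.png

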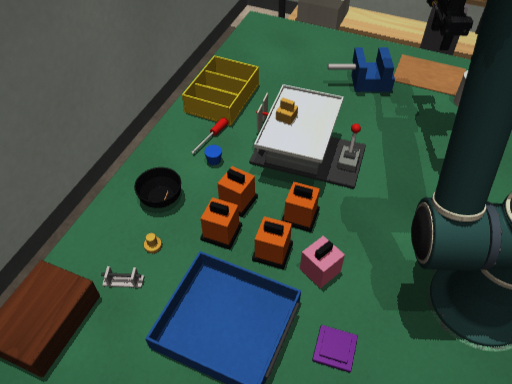

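View pics/top0.png

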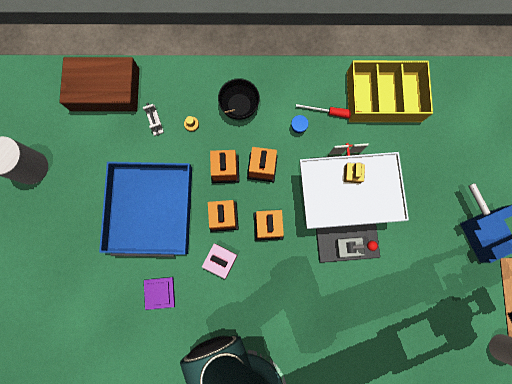

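Top view: one brass casting on the pan (≈355,172), lever ball at (372,245), on the −y side, four orange covers at (224,165), (263,163), (222,215) and (269,224). The pink box (220,261) and purple plinth (158,293) are look-alikes. I'll measure next.

```bash
cat > h.py <<'E'
import numpy as np,cv2
from scipy.spatial.transform import Rotation as R
def cloud(c):
    K=c["intrinsics"];z=c["z_map"];v,u=np.mgrid[0:384,0:512]
    p=np.stack([(u-K[0,2])/K[0,0]*z,(v-K[1,2])/K[1,1]*z,z],-1)
    return p@R.from_rotvec(c["orientation"]).as_matrix().T+c["position"]
def proj(c,p):
    q=(np.asarray(p)-c["position"])@R.from_rotvec(c["orientation"]).as_matrix()
    return (q@c["intrinsics"].T)[...,:2]/q[...,2:]
def ray(c,uv,h):
    K=c["intrinsics"];d=np.array([(uv[0]-K[0,2])/K[0,0],(uv[1]-K[1,2])/K[1,1],1])
    d=R.from_rotvec(c["orientation"]).as_matrix()@d
    return c["position"]+d*(h-c["position"][2])/d[2]
def masks(c):
    hsv=cv2.cvtColor(c["image"],cv2.COLOR_BGR2HSV);H,S,V=[hsv[...,i].astype(int) for i in range(3)]
    return dict(orange=(H>=5)&(H<=16)&(S>180)&(V>90),brass=(H>=17)&(H<=30)&(S>100)&(V>70),
      red=((H<5)|(H>174))&(S>170)&(V>90),blue=(H>=105)&(H<=125)&(S>150)&(V>50),white=(S<40)&(V>190),
      black=V<60,grey=(S<60)&(V>60))
def rect(pts):
    (c,(w,h),a)=cv2.minAreaRect((pts[:,:2]*1000).astype(np.float32))
    if w<h: w,h,a=h,w,a+90
    return np.array(c)/1000,w,h,(a+90)%180-90   # long axis angle deg
def blobs(m,amin):
    n,l,st,ce=cv2.connectedComponentsWithStats(m.astype(np.uint8))
    return [(l==i,st[i],ce[i]) for i in range(1,n) if st[i,4]>=amin]
def fins(c,lo=0.094,hi=0.13,amin=15,zone=None):
    P=cloud(c); m=(P[...,2]>lo)&(P[...,2]<hi)
    if zone is not None: m&=(P[...,0]>zone[0])&(P[...,0]<zone[1])&(P[...,1]>zone[2])&(P[...,1]<zone[3])
    out=[]
    for b,s,ce in blobs(m,amin):
        p=P[b]; out.append((ce.round(0),s[4],np.median(p[:,2]),*rect(p)))
    return out
E
python3 - <<'E'
from h import *
for n in("side","top"):
    c=dict(np.load(n+"0.npz"));P=cloud(c);M=masks(c)
    print(n,"bench z",np.median(P[(P[...,2]>-.01)&(P[...,2]<.01)][:,2]))
    print("fins");[print(np.round(f[0]),f[1],round(f[2],4),f[3].round(4),np.round(f[4:],1)) for f in fins(c,0.097,0.125,15,(.1,.9,-.6,.6))]
    for k in("orange","brass","red","blue","white"):
        for b,s,ce in blobs(M[k],25):
            p=P[b];zz=p[:,2];t=p[zz>np.percentile(zz,95)-.006]
            print(k,ce.round(0),s[4],"ztop %.4f"%np.percentile(zz,95),rect(t)[0].round(4),np.round(rect(t)[1:],1))
E
```

```text
side bench z -0.0008187297750162914
fins
[300. 124.] 3896 0.1185 [ 0.5424 -0.2801] [267.2 198.5 -85.2]
[259. 121.] 39 0.1132 [ 0.637  -0.2424] [ 31.6   3.2 -86.2]
[355. 127.] 75 0.1102 [ 0.3898 -0.3238] [24.1 20.7 50.2]
[236. 174.] 122 0.1073 [ 0.6192 -0.0481] [44.9 17.  -7.7]
[303. 190.] 129 0.1073 [ 0.4485 -0.0663] [43.5 18.1  0.4]
[219. 206.] 140 0.1068 [0.6126 0.0587] [44.1 15.6  3.4]
[273. 226.] 150 0.1074 [0.4749 0.061 ] [44.1 17.7  3.3]
[324. 247.] 26 0.0982 [0.3511 0.0647] [23.2 12.4 66.3]
orange [236. 181.] 414 ztop 0.0888 [0.4683 0.2938] [835.9  89.6 -66.5]
orange [302. 197.] 464 ztop 0.0886 [0.3763 0.2814] [786.5  74.6 -78.3]
orange [219. 213.] 516 ztop 0.0893 [0.4648 0.3499] [736.3  85.6 -63.1]
orange [273. 233.] 561 ztop 0.0887 [0.3913 0.3472] [672.2  76.2 -73.7]
orange [ 46. 293.] 623 ztop 0.0712 [0.6122 0.5545] [715.3 166.2 -29.6]
orange [ 33. 279.] 52 ztop 0.0703 [0.9098 0.369 ] [ 43.6  15.2 -79.8]
orange [ 79. 290.] 108 ztop 0.0703 [0.5439 0.5097] [639.5  46.4 -31.9]
orange [ 11. 309.] 202 ztop 0.0706 [0.9039 0.4395] [ 90.3  22.2 -87.7]
orange [ 61. 317.] 133 ztop 0.
[... 3057 characters left out ...]
 [493. 227.] 956 ztop 0.1024 [ 0.4103 -0.362 ] [693.3  43.9 -79.5]
blue [502. 250.] 278 ztop 0.1032 [ 0.3649 -0.3544] [673.1  46.  -86.8]
white [312. 107.] 50 ztop 0.0195 [ 0.798  -0.1971] [93.4  6.1 79.1]
white [154. 119.] 99 ztop 0.0411 [0.5591 0.1175] [465.4  27.7  38.7]
white [  8. 154.] 572 ztop 0.1431 [0.4812 0.3208] [706.7  89.3  64.4]
white [352. 191.] 6286 ztop 0.1278 [ 0.5175 -0.2042] [429.2 210.3 -77.6]
white [480. 198.] 140 ztop 0.0771 [ 0.4642 -0.3301] [649.1  82.7 -80.3]
white [347. 248.] 143 ztop 0.0401 [ 0.3879 -0.2889] [ 63.7  44.2 -85.4]
white [223. 260.] 269 ztop 0.0772 [0.3519 0.0637] [ 62.7  59.6 -26.6]
white [207. 366.] 50 ztop 0.3361 [0.1579 0.0687] [ 42.8   6.8 -23.1]
```

Run:
```python
import cv2
a=cv2.imread("pics/top0.png")[140:280,190:420];cv2.imwrite("pics/c1.png",cv2.resize(a,None,fx=3.4,fy=3.4,interpolation=cv2.INTER_CUBIC))
a=cv2.imread("pics/side0.png")[80:190,230:380];cv2.imwrite("pics/c2.png",cv2.resize(a,None,fx=5,fy=5,interpolation=cv2.INTER_CUBIC))
```

```text
(no output)
```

View pics/c1.png

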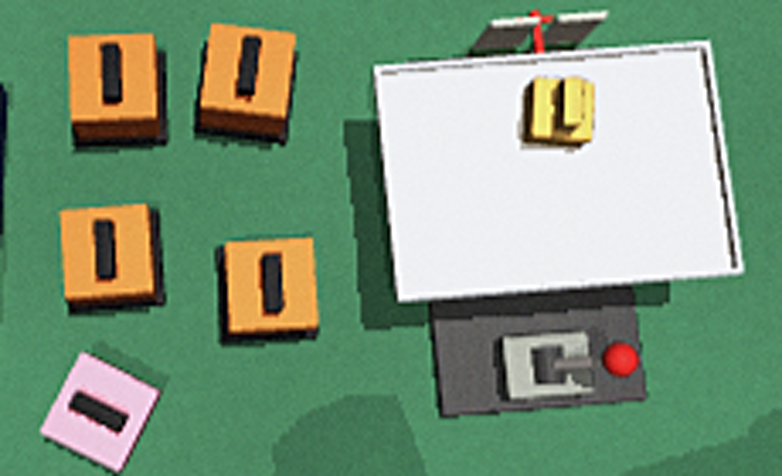

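View pics/c2.png

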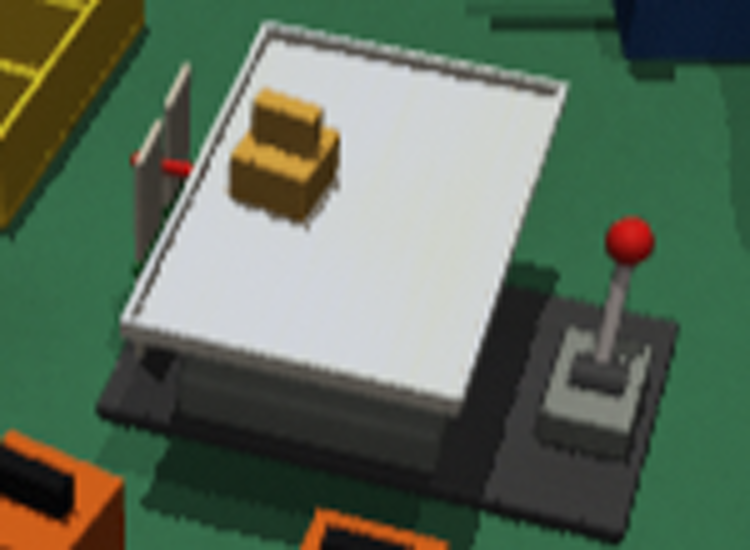

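Four orange covers over black plinths at top-image (224,165), (263,163), (222,215) and (269,224). The pink box (220,261) stands directly on the bench with its fin top at 0.099, so it has no plinth and is not meant. The pan holds one ballast, so all four weights are needed. Next the pan, bin and lever geometry.

Run:
```python
from h import *
for n in("top","side"):
    c=dict(np.load(n+"0.npz"));P=cloud(c);M=masks(c);x,y,z=P[...,0],P[...,1],P[...,2]
    def big(m,amin=100):
        return max(blobs(m,amin),key=lambda t:t[1][4])
    pm=(z>.112)&(z<.135)&(x>.42)&(x<.65)&(y<-.1)&(y>-.45)&M["white"]
    b,s,ce=big(pm);r=rect(P[b]);print(n,"pan",r[0].round(4),np.round(r[1:],1),"z med",np.median(z[b]))
    for k,(lo,hi) in dict(rim=(.045,.06),floor=(-.002,.02),).items():
        bm=M["blue"]&(x>.25)&(x<.75)&(y>.1)&(y<.5)&(z>lo)&(z<hi)
        p=P[bm];r=rect(p);print("bin",k,len(p),r[0].round(4),np.round(r[1:],1),np.median(p[:,2]))
    br=M["brass"]&(z>.11)&(z<.2)&(x>.4)&(x<.65)&(y<-.1)&(y>-.45)
    for nm,lo,hi in(("fin",.172,.19),("body",.145,.158)):
        p=P[br&(z>lo)&(z<hi)];r=rect(p);print("ballast",nm,len(p),r[0].round(4),np.round(r[1:],1),np.median(p[:,2]))
    lm=M["red"]&(z>.1)&(z<.14)&(x>.33)&(x<.45)&(y<-.2); p=P[lm]; print("ball",p.mean(0).round(4),p.max(0).round(4),p.min(0).round(4))
    fm=M["black"]&0
    gm=(z>.005)&(z<.03)&(x>.32)&(x<.45)&(y<-.15)&(y>-.5)
    b,s,ce=big(gm);r=rect(P[b]);print("foot",r[0].round(4),np.round(r[1:],1))
    gm=(z>.032)&(z<.06)&(x>.32)&(x<.46)&(y<-.2)&(y>-.4)&~M["red"]
    b,s,ce=big(gm,20);r=rect(P[b]);print("lever block",r[0].round(4),np.round(r[1:],1),P[b][:,2].max())
from cell import inverse_kinematics
```

```text
top pan [ 0.5336 -0.2792] [258.9 178.4 -85.5] z med 0.12032898878380238
bin rim 672 [0.498  0.2719] [250.5 230.5  -1.2] 0.049920909231441435
bin floor 6266 [0.4964 0.2786] [247.2 219.   -1.7] 0.005266949077472938
ballast fin 72 [ 0.573  -0.2795] [33.7 13.  -7.3] 0.17798422663657054
ballast body 197 [ 0.5723 -0.2794] [44.2 43.6 85. ] 0.1520717125516623
ball [ 0.3909 -0.3243  0.1144] [ 0.4018 -0.3142  0.1202] [ 0.3792 -0.3376  0.1044]
foot [ 0.4023 -0.2881] [174.2  96.7 -85.7]
lever block [ 0.3887 -0.2898] [ 70.2  50.1 -84.9] 0.0577210413349214
side pan [ 0.5296 -0.2778] [257.6 172.5 -85.3] z med 0.11841165281185917
bin rim 1047 [0.4966 0.2723] [250.8 229.7  -1.3] 0.04857050751895753
bin floor 9632 [0.4997 0.264 ] [237.  210.9  -1. ] 0.003875244593515459
ballast fin 49 [ 0.5733 -0.2775] [33.9 14.6 -6. ] 0.17503996790988618
ballast body 145 [ 0.5725 -0.277 ] [47.2 46.3 89.7] 0.1499313412325498
ball [ 0.3895 -0.3216  0.1118] [ 0.4004 -0.3119  0.1204] [ 0.3787 -0.3328  0.1028]
foot [ 0.4039 -0.2887] [173.9 102.6 -85.7]
lever block [ 0.3877 -0.2898] [ 73.3  49.7 -85.2] 0.059970259065402653
```

```bash
cat > act.py <<'E'
from h import *
from cell import manip, inverse_kinematics, cams, order
PAN=np.array([.532,-.2785]);PY=np.deg2rad(4.5);BIN=np.array([.4975,.272]);BY=np.deg2rad(-1.2)
SLOT=[(.041,.078),(.041,-.082),(-.041,.06),(-.041,-.06)]; BS=[(.055,.052),(-.055,.052),(-.055,-.052),(.055,-.052)]
def w(o,a,p): c,s=np.cos(a),np.sin(a); return o+np.array([c*p[0]-s*p[1],s*p[0]+c*p[1]])
def ori(pos,yaw):
    best=None
    for k in(0,np.pi):
        a=yaw+k;y=np.array([-np.sin(a),np.cos(a),0]);x=np.array([0,0,-1.])
        r=R.from_matrix(np.stack([x,y,np.cross(x,y)],1)).as_rotvec()
        q=inverse_kinematics(pos,r)
        if q is not None and (best is None or abs(q[5])<best[0]): best=(abs(q[5]),r,q)
    return best[1]
def st(t=""):
    s=manip.state();print(t,"t=%.1f"%s["clock"],"tcp",s["tool_pos"].round(4),"F",s["contact_force"].round(1),"w %.4f"%s["gripper_width"]);return s
def snap(tag):
    o={}
    for n in("top","side"):
        c=cams.capture(n);cv2.imwrite(f"pics/{n}_{tag}.png",c["image"]);np.savez(f"{n}_{tag}.npz",**c);o[n]=c
    return o
def find(o,xy,lo,hi,rad=.07):
    res=[]
    for n,c in o.items():
        b=[f for f in fins(c,lo,hi,15,(xy[0]-rad,xy[0]+rad,xy[1]-rad,xy[1]+rad))]
        for f in b:
            print(n,f[0],f[1],"z %.4f"%f[2],f[3].round(4),np.round(f[4:],1))
            if 25<f[4]<55 and 8<f[5]<22: res.append(f)
    p=np.mean([f[3] for f in res],0);sp=max(np.linalg.norm(f[3]-p) for f in res)
    yaw=np.deg2rad(np.mean([f[6] for f in res]));z=np.mean([f[2] for f in res])
    print("-> pos",p.round(4),"yaw %.1f"%np.rad2deg(yaw),"ztop %.4f"%z,"spread %.4f n %d"%(sp,len(res)))
    return p,yaw,z,len(res)
def pick(p,yaw,z,zt=.25,f=40,up=.25):
    r=ori([*p,z],yaw)
    manip.set_gripper(.045); manip.move_pose([*p,zt],r)
    manip.move_linear([*p,z+.04],rate=.3);manip.move_linear([*p,z],rate=.1)
    manip.set_gripper(0.0,f);st("gripped");manip.move_linear([*p,up],rate=.15);return st("lifted")
def put(p,yaw,z,zt=.25,after=.25,slow=.03):
    r=ori([*p,z],yaw)
    s=manip.state()
    manip.move_linear([*p,zt],rate=.3,rot=r); s=st("over")
    if s["gripper_width"]<.010: print("LOST GRIP");return False
    manip.move_linear([*p,z+.02],rate=.25);s=st("near")
    if s["gripper_width"]<.010: print("LOST GRIP");return False
    manip.move_linear([*p,z],rate=slow);st("down");manip.set_gripper(.04);manip.move_linear([*p,after],rate=.25);st("up");return True
E
cat > go1.py <<'E'
from act import *
import sys
o=snap("a1")
p,yaw,z,n=find(o,(.613,.058),.097,.125)
assert n and .1<z<.116
pick(p,yaw,.0885)
snap("a2")
E
python3 go1.py
```

```text
top [222. 161.] 94 z 0.1097 [0.6138 0.0573] [44.1 12.7  0.7]
side [219. 206.] 140 z 0.1072 [0.6132 0.0588] [44.9 16.9  1.1]
-> pos [0.6135 0.058 ] yaw 0.9 ztop 0.1084 spread 0.0008 n 2
gripped t=5.4 tcp [0.6136 0.0579 0.0887] F [ 1.1 -0.6  0.3] w 0.0134
lifted t=6.6 tcp [0.6127 0.058  0.2485] F [-0.5 -0.3 -1.2] w 0.0137
```

```bash
python3 -c "
import cv2,numpy as np
cv2.imwrite('pics/v2.png',cv2.resize(np.hstack([cv2.imread('pics/top_a2.png'),cv2.imread('pics/side_a2.png')]),(800,300)))"
```

```text
(no output)
```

View pics/v2.png

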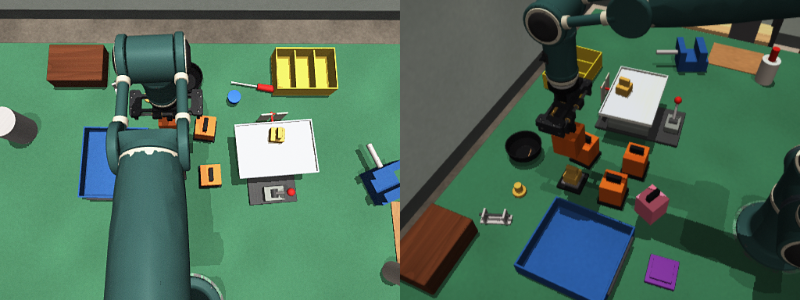

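The side view (right half, 570,140) shows cover B held, with weight B standing on its plinth at (572,178). Now into the bin, then the weight.

```bash
python3 - <<'E'
from act import *
p=w(BIN,BY,BS[0]);print(put(p,BY,.0845))
o=snap("a3")
p,yaw,z,n=find(o,(.613,.058),.068,.09,.045)
P=cloud(o["top"]);print("pan z",np.median(P[(abs(P[...,0]-.49)<.02)&(abs(P[...,1]+.28)<.08)][:,2]))
E
python3 -c "
import cv2,numpy as np
cv2.imwrite('pics/v3.png',cv2.resize(np.hstack([cv2.imread('pics/top_a3.png'),cv2.imread('pics/side_a3.png')]),(800,300)))"
```

```text
over t=7.8 tcp [0.5537 0.3218 0.2497] F [ 0.5 -0.2 -0.8] w 0.0138
near t=8.5 tcp [0.5548 0.3225 0.1057] F [ 0.7 -0.2 -0.3] w 0.0137
down t=9.3 tcp [0.5536 0.3229 0.0844] F [-0.6 -0.8 -0.7] w 0.0134
up t=10.7 tcp [0.5528 0.3224 0.2484] F [ 0.5  0.5 -1. ] w 0.0399
True
top [223. 163.] 80 z 0.0778 [0.6132 0.0591] [34.8 14.2  1.3]
side [221. 215.] 75 z 0.0753 [0.6091 0.0592] [30.8 16.5  2.5]
-> pos [0.6111 0.0592] yaw 1.9 ztop 0.0765 spread 0.0020 n 2
pan z 0.12020529446627681
```

View pics/v3.png

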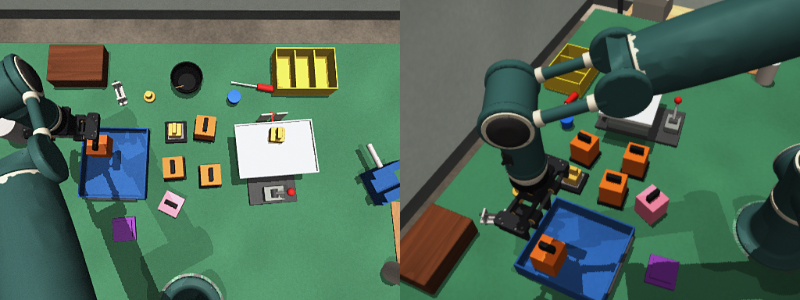

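Cover B is upright in the bin (top 98,148 at half scale) and weight B is bare on its boss at (176,131). Placing the weight next.

```bash
cat > steps.py <<'E'
from act import *
def panz(c):
    P=cloud(c);q=np.array([w(PAN,PY,(a,b)) for a in(-.005,.005) for b in(-.11,-.1,0.1)])
    z=[np.median(P[np.hypot(P[...,0]-x,P[...,1]-y)<.008][:,2]) for x,y in q];return np.round(z,4)
def weight(xy,i,tag,floor,o=None):
    o=o or snap(tag+"w")
    p,yaw,z,n=find(o,xy,.068,.09,.045); assert n and .072<z<.082
    pick(p,yaw,.060,up=.26)
    ok=put(w(PAN,PY,SLOT[i]),PY,floor+.040-.003,zt=.26,after=.26)
    return ok
def cover(xy,i,tag,o=None):
    o=o or snap(tag+"c")
    p,yaw,z,n=find(o,xy,.097,.125); assert n and .1<z<.116
    pick(p,yaw,.0885)
    return put(w(BIN,BY,BS[i]),BY,.0845)
def show(tag):
    cv2.imwrite(f'pics/v_{tag}.png',cv2.resize(np.hstack([cv2.imread(f'pics/top_{tag}.png'),cv2.imread(f'pics/side_{tag}.png')]),(800,300)))
E
python3 - <<'E'
from steps import *
o={k:dict(np.load(k+"_a3.npz")) for k in("top","side")}; o.pop("side")
print(weight((.613,.059),0,"b",.120,o))
o=snap("b1");show("b1");print("pan",panz(o["top"]))
for xy in((.62,-.0485),(.4753,.061),(.449,-.066)): find(o,xy,.097,.125)
E
```

```text
top [223. 163.] 80 z 0.0778 [0.6132 0.0591] [34.8 14.2  1.3]
-> pos [0.6132 0.0591] yaw 1.3 ztop 0.0778 spread 0.0000 n 1
gripped t=13.9 tcp [0.6135 0.0587 0.0604] F [-0.  -2.2  1.3] w 0.0133
lifted t=15.4 tcp [0.6124 0.0591 0.2584] F [ 0.2  0.3 -4.7] w 0.0133
over t=18.6 tcp [ 0.5668 -0.1974  0.26  ] F [ 0.2 -0.8 -4.6] w 0.0137
near t=19.1 tcp [ 0.5665 -0.1973  0.1767] F [ 0.8  0.1 -4.6] w 0.0138
down t=19.9 tcp [ 0.5669 -0.1976  0.1572] F [-0.1 -0.2 -4. ] w 0.0139
up t=21.0 tcp [ 0.5667 -0.1975  0.2601] F [ 0.   0.  -0.9] w 0.0397
True
pan [0.1108 0.1106    nan 0.1101 0.11   0.5552]
top [263. 158.] 89 z 0.1101 [ 0.6199 -0.0489] [44.4 13.4 -7.2]
side [236. 174.] 119 z 0.1070 [ 0.6177 -0.0482] [44.3 16.9 -9.4]
-> pos [ 0.6188 -0.0485] yaw -8.3 ztop 0.1086 spread 0.0012 n 2
top [220. 212.] 101 z 0.1097 [0.476  0.0613] [43.6 13.9  4.8]
side [273. 226.] 147 z 0.1072 [0.4747 0.0614] [44.6 15.5  3.4]
-> pos [0.4754 0.0613] yaw 4.1 ztop 0.1085 spread 0.0007 n 2
top [270. 222.] 97 z 0.1097 [ 0.4497 -0.0655] [43.4 13.   0.5]
side [303. 190.] 130 z 0.1078 [ 0.4484 -0.0654] [43.2 17.2  2.3]
-> pos [ 0.449  -0.0654] yaw 1.4 ztop 0.1088 spread 0.0007 n 2
  return _methods._mean(a, axis=axis, dtype=dtype,
  ret = ret.dtype.type(ret / rcount)
```

View pics/v_b1.png

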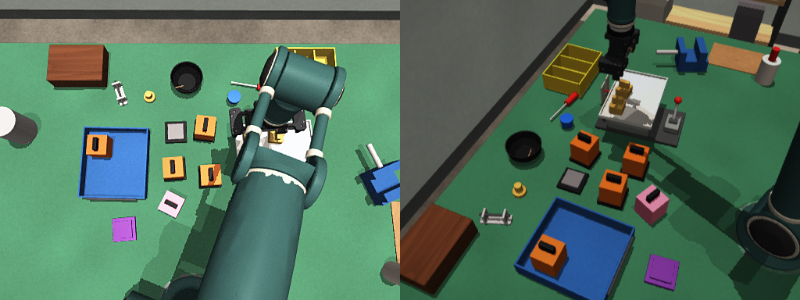

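Weight B is on the pan (side view 618,103) beside the ballast, and the pan floor is down to 0.110. The covers haven't moved. Cover C next.

Run:
```python
from steps import *
print(cover((.4753,.061),1,"c"))
o=snap("c1");show("c1")
find(o,(.475,.061),.068,.09,.045)
for xy in((.62,-.0485),(.449,-.066)): find(o,xy,.097,.125)
```

```text
top [220. 212.] 99 z 0.1101 [0.476  0.0614] [43.6 13.9  4.6]
side [273. 226.] 147 z 0.1075 [0.475  0.0616] [44.1 15.9  6.4]
-> pos [0.4755 0.0615] yaw 5.5 ztop 0.1088 spread 0.0006 n 2
gripped t=24.3 tcp [0.4755 0.0615 0.0886] F [-0.6 -0.2  0.4] w 0.0137
lifted t=25.5 tcp [0.4747 0.0615 0.2487] F [-0.   0.6 -2. ] w 0.0135
over t=28.7 tcp [0.4436 0.325  0.25  ] F [-0.1 -0.2 -1.7] w 0.0137
near t=29.4 tcp [0.4443 0.3256 0.1054] F [-0.5  0.6 -1. ] w 0.0137
down t=30.2 tcp [0.4436 0.3252 0.0844] F [-1.1  0.6 -0.6] w 0.0135
up t=31.6 tcp [0.4429 0.3247 0.2486] F [ 0.4  0.1 -0.4] w 0.0399
True
top [221. 214.] 75 z 0.0779 [0.4762 0.0605] [35.  13.3  1.2]
side [278. 235.] 29 z 0.0756 [0.4619 0.0608] [ 15.4   9.2 -69.1]
-> pos [0.4762 0.0605] yaw 1.2 ztop 0.0779 spread 0.0000 n 1
top [263. 158.] 89 z 0.1097 [ 0.6196 -0.0489] [44.  13.4 -7.2]
-> pos [ 0.6196 -0.0489] yaw -7.2 ztop 0.1097 spread 0.0000 n 1
top [270. 222.] 96 z 0.1097 [ 0.4498 -0.0654] [43.2 13.  -0.2]
side [303. 190.] 134 z 0.1073 [ 0.4488 -0.0657] [43.3 18.2  1.6]
-> pos [ 0.4493 -0.0655] yaw 0.7 ztop 0.1085 spread 0.0006 n 2
```

View pics/v_c1.png

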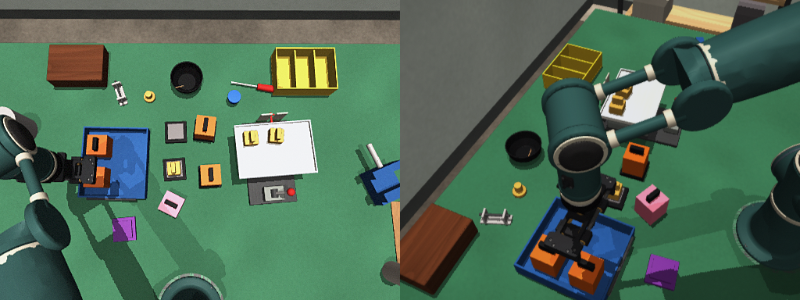

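Two covers are in the bin, two castings are on the pan, and weight C is bare at (174,169). Continuing with weight C, then cover D.

Run:
```python
from steps import *
o=snap("c2");o.pop("side")
print(weight((.476,.0605),1,"c",.110,o))
o=snap("c3");show("c3")
for xy in((.62,-.0485),(.449,-.066)): find(o,xy,.097,.125)
P=cloud(o["side"]);x,y,z=[P[...,i] for i in range(3)]
print("pan side",np.median(z[(abs(x-.47)<.02)&(abs(y+.27)<.05)]))
```

```text
top [221. 214.] 76 z 0.0775 [0.4762 0.0606] [35.5 13.5  1.4]
-> pos [0.4762 0.0606] yaw 1.4 ztop 0.0775 spread 0.0000 n 1
gripped t=34.9 tcp [0.4764 0.0604 0.0602] F [-0.1 -0.7  1.3] w 0.0136
lifted t=36.4 tcp [0.4754 0.0605 0.2587] F [ 0.3  0.4 -4.8] w 0.0136
over t=39.6 tcp [ 0.5793 -0.3568  0.26  ] F [-0.2  0.4 -4.1] w 0.0138
near t=40.1 tcp [ 0.5793 -0.3569  0.167 ] F [ 1.8 -0.1 -4.1] w 0.0140
down t=41.0 tcp [ 0.5793 -0.357   0.1471] F [ 0.1  1.  -3.8] w 0.0135
up t=42.1 tcp [ 0.579  -0.3568  0.2593] F [ 0.2 -0.  -0.5] w 0.0399
True
top [263. 158.] 87 z 0.1102 [ 0.6198 -0.0489] [43.3 13.4 -7.2]
side [236. 174.] 125 z 0.1063 [ 0.6186 -0.0487] [43.7 16.6 -7.3]
-> pos [ 0.6192 -0.0488] yaw -7.3 ztop 0.1083 spread 0.0006 n 2
top [270. 222.] 98 z 0.1100 [ 0.4497 -0.0652] [43.1 13.1 -0.7]
side [303. 190.] 131 z 0.1073 [ 0.4488 -0.0667] [43.1 17.5  5.4]
-> pos [ 0.4492 -0.066 ] yaw 2.4 ztop 0.1087 spread 0.0009 n 2
pan side 0.09842956174761402
```

View pics/v_c3.png

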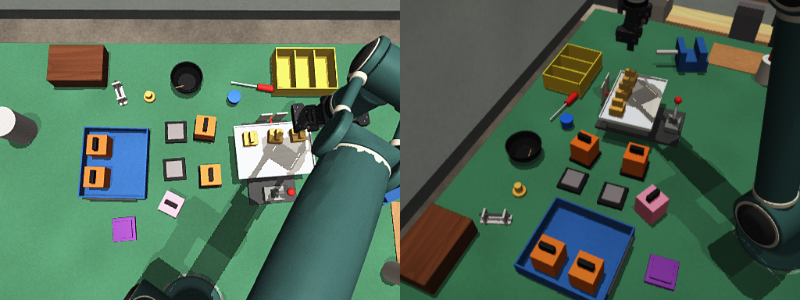

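Three castings stand in the back row and the pan floor is at about 0.100. Two covers are upright in the bin and covers A and D haven't moved. Next is D.

Run:
```python
from steps import *
print(cover((.449,-.066),2,"d"))
o=snap("d1");show("d1")
find(o,(.449,-.066),.068,.09,.045)
find(o,(.62,-.0485),.097,.125)
print("pan",panz(o["top"]))
```

```text
top [270. 222.] 96 z 0.1099 [ 0.4499 -0.0654] [43.3 13.1  0.1]
side [303. 190.] 132 z 0.1073 [ 0.4487 -0.0659] [43.5 17.6  5.7]
-> pos [ 0.4493 -0.0657] yaw 2.9 ztop 0.1086 spread 0.0006 n 2
gripped t=45.5 tcp [ 0.4492 -0.0657  0.0885] F [-0.  -0.6 -0.2] w 0.0136
lifted t=46.7 tcp [ 0.4485 -0.0655  0.2488] F [-0.4 -0.1 -0.9] w 0.0137
over t=49.9 tcp [0.4415 0.221  0.25  ] F [ 0.4 -0.1 -1.6] w 0.0139
near t=50.7 tcp [0.4423 0.2215 0.1054] F [ 0.6 -0.1 -0.9] w 0.0138
down t=51.5 tcp [0.4415 0.2212 0.0845] F [ 0.1 -0.1 -1.1] w 0.0140
up t=52.9 tcp [0.4406 0.2208 0.2486] F [-0.4 -0.6 -0.3] w 0.0400
True
top [269. 223.] 74 z 0.0777 [ 0.4495 -0.0669] [34.4 13.5 -0.2]
side [303. 198.] 79 z 0.0760 [ 0.4457 -0.0674] [28.7 16.8  9.6]
-> pos [ 0.4476 -0.0672] yaw 4.7 ztop 0.0769 spread 0.0019 n 2
top [263. 158.] 88 z 0.1101 [ 0.62   -0.0489] [44.2 13.4 -7.2]
side [232. 173.] 62 z 0.1067 [ 0.6278 -0.0497] [ 26.   14.6 -10.1]
-> pos [ 0.6239 -0.0493] yaw -8.6 ztop 0.1084 spread 0.0039 n 2
pan [0.1002 0.1003 0.1005 0.0998 0.0997 0.1006]
```

View pics/v_d1.png

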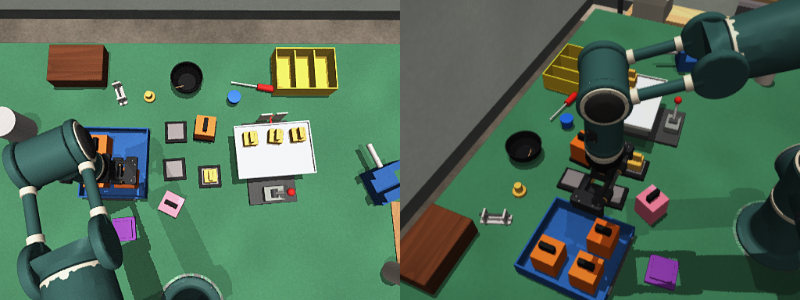

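Three covers are in the bin and weight D is bare at (210,176). The pan is at 0.100, as three castings should give.

Run:
```python
from steps import *
o=snap("d2");o.pop("side")
print(weight((.449,-.067),2,"d",.100,o))
o=snap("d3");show("d3")
find(o,(.62,-.0485),.097,.125)
```

```text
top [269. 224.] 74 z 0.0775 [ 0.4496 -0.0669] [34.7 13.5 -0.4]
-> pos [ 0.4496 -0.0669] yaw -0.4 ztop 0.0775 spread 0.0000 n 1
gripped t=57.3 tcp [ 0.4499 -0.0672  0.0603] F [ 0.7 -2.1  1.1] w 0.0135
lifted t=58.8 tcp [ 0.4488 -0.0667  0.2587] F [ 0.5  0.8 -4.8] w 0.0137
over t=59.4 tcp [ 0.4858 -0.222   0.2588] F [-1.4  0.7 -4.7] w 0.0136
near t=60.0 tcp [ 0.4866 -0.2211  0.1574] F [ 0.5 -0.8 -4.4] w 0.0140
down t=60.8 tcp [ 0.4865 -0.222   0.1371] F [ 0.9 -0.8 -2.7] w 0.0136
up t=62.0 tcp [ 0.4859 -0.2216  0.259 ] F [ 0.2 -1.3 -0.6] w 0.0400
True
top [263. 158.] 88 z 0.1101 [ 0.6202 -0.0489] [44.6 13.4 -7.2]
side [235. 174.] 124 z 0.1072 [ 0.6192 -0.0487] [45.3 16.2 -4.9]
-> pos [ 0.6197 -0.0488] yaw -6.1 ztop 0.1087 spread 0.0005 n 2
```

View pics/v_d3.png

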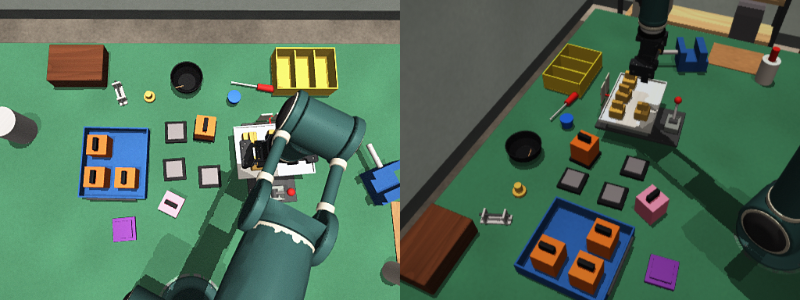

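Four castings are on the pan and three covers are in the bin. The last cover is at (205,127).

Run:
```python
from steps import *
print(cover((.62,-.0485),3,"e"))
o=snap("e1");show("e1")
find(o,(.62,-.0485),.068,.09,.045)
print("pan",panz(o["top"]))
```

```text
top [263. 158.] 88 z 0.1105 [ 0.6198 -0.0489] [43.2 13.4 -7.2]
side [235. 174.] 121 z 0.1069 [ 0.6181 -0.0485] [ 43.2  16.4 -11.5]
-> pos [ 0.619  -0.0487] yaw -9.4 ztop 0.1087 spread 0.0009 n 2
gripped t=66.4 tcp [ 0.619  -0.0487  0.0886] F [ 0.6 -0.1  0.5] w 0.0134
lifted t=67.6 tcp [ 0.6182 -0.0486  0.2485] F [-0.1  0.5 -1.4] w 0.0142
over t=68.7 tcp [0.5515 0.218  0.2497] F [ 0.5 -0.  -0.9] w 0.0137
near t=69.4 tcp [0.5526 0.2184 0.1055] F [0.9 0.4 0.2] w 0.0141
down t=70.2 tcp [0.5514 0.2189 0.0844] F [-0.1  0.2 -0.6] w 0.0136
up t=71.6 tcp [0.5506 0.2186 0.2485] F [-0.1 -0.7 -0.5] w 0.0402
True
top [262. 161.] 69 z 0.0778 [ 0.6197 -0.0485] [34.8 13.8 -7.2]
side [239. 185.] 16 z 0.0730 [ 0.6091 -0.0438] [20.7 10.6 38.1]
-> pos [ 0.6197 -0.0485] yaw -7.2 ztop 0.0778 spread 0.0000 n 1
pan [0.091  0.091  0.0913 0.0917 0.0908 0.0901]
```

View pics/v_e1.png

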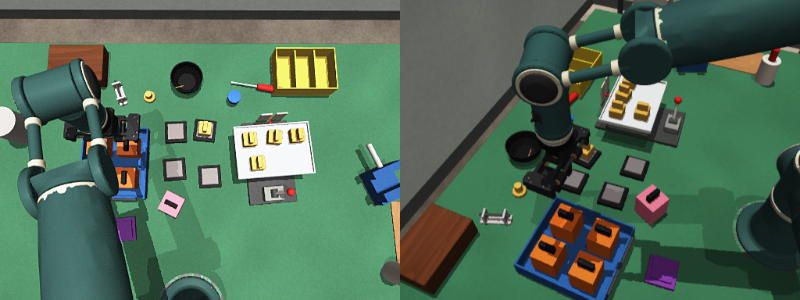

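All four covers are upright in the bin, four castings are on the pan (0.091), and the last weight is at (204,129).

Run:
```python
from steps import *
o=snap("e2");o.pop("side")
print(weight((.62,-.0485),3,"e",.0905,o))
manip.move_pose([.45,.05,.3],ori([.45,.05,.3],0))
o=snap("e3");show("e3")
print("pan",panz(o["top"]))
for n,c in o.items():
    P=cloud(c);M=masks(c);lm=M["red"]&(P[...,2]>.09)&(P[...,2]<.14)&(P[...,0]>.33)&(P[...,0]<.45)&(P[...,1]<-.2);p=P[lm];print(n,"ball",p.mean(0),p.max(0),p.min(0))
st()
```

```text
top [262. 161.] 70 z 0.0781 [ 0.6201 -0.0486] [35.7 13.8 -7.3]
-> pos [ 0.6201 -0.0486] yaw -7.3 ztop 0.0781 spread 0.0000 n 1
gripped t=74.9 tcp [ 0.6203 -0.0491  0.0604] F [ 0.4 -2.7  0.8] w 0.0136
lifted t=76.4 tcp [ 0.6193 -0.0485  0.2584] F [-0.2  0.4 -5.8] w 0.0133
over t=79.5 tcp [ 0.4959 -0.3413  0.26  ] F [-0.2 -0.  -4.3] w 0.0136
near t=80.1 tcp [ 0.4964 -0.3418  0.1481] F [ 0.3 -0.1 -4.7] w 0.0134
down t=80.9 tcp [ 0.4959 -0.3415  0.1276] F [-0.3  1.6 -3.2] w 0.0136
up t=82.1 tcp [ 0.4953 -0.3411  0.2589] F [ 0.3  0.5 -0.5] w 0.0404
True
pan [0.0801 0.0802 0.081  0.0803 0.0809 0.0805]
top ball [ 0.39090127 -0.32436251  0.11435004] [ 0.40183806 -0.31510396  0.12166381] [ 0.37916695 -0.33728717  0.10232942]
side ball [ 0.38953549 -0.32034971  0.111651  ] [ 0.40200993 -0.30919507  0.11970771] [ 0.37849494 -0.33112803  0.1038863 ]
 t=84.3 tcp [0.4501 0.0496 0.2998] F [-0.  -0.3  0. ] w 0.0400
```

View pics/v_e3.png

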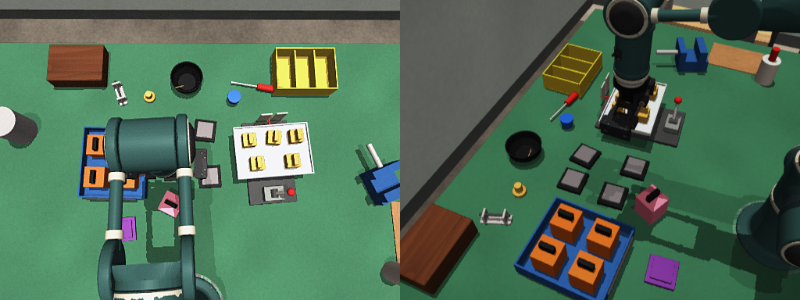

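The pan floor is at 0.080, so it has sunk 0.050 and is in the band. Five castings are on the pan (top 250–295,135–160) and the lever ball is at (0.390,−0.322,0.109), still on the −y side. Next I push the lever toward +y with closed fingers.

Run:
```python
from steps import *
PV=np.array([.3885,-.290])
f=lambda y:w(PV,PY,(0,y))
manip.set_gripper(0.0,10)
r=ori([*f(-.08),.1],PY)
manip.move_pose([*f(-.08),.25],r);manip.move_linear([*f(-.08),.098],rate=.15);st("start")
for y in(-.065,-.05,-.035,-.02,-.01,0,.004,.008,.012,.015):
    manip.move_linear([*f(y),.098],rate=.06);s=st("y=%.3f"%y)
    fy=np.dot(s["contact_force"][:2],[-np.sin(PY),np.cos(PY)])
    if abs(fy)>12: print("stop",fy);break
o=snap("l1")
for n,c in o.items():
    P=cloud(c);M=masks(c);lm=M["red"]&(P[...,2]>.09)&(P[...,2]<.14)&(P[...,0]>.33)&(P[...,0]<.45)&(P[...,1]<-.2);p=P[lm];print(n,len(p),p.mean(0))
show("l1")
```

```text
start t=88.0 tcp [ 0.3955 -0.3704  0.099 ] F [ 0.2 -0.  -0.3] w 0.0005
y=-0.065 t=88.4 tcp [ 0.3937 -0.3544  0.0984] F [-0.2 -0.1 -0.1] w 0.0004
y=-0.050 t=88.8 tcp [ 0.3921 -0.3389  0.0977] F [0.2 0.6 0.5] w 0.0004
y=-0.035 t=89.2 tcp [ 0.3909 -0.3241  0.0977] F [-0.   1.   0.6] w 0.0005
y=-0.020 t=89.6 tcp [ 0.3899 -0.3093  0.0979] F [ 0.6  0.4 -0. ] w 0.0004
y=-0.010 t=90.0 tcp [ 0.3891 -0.2995  0.0979] F [ 0.2 -0.7  0.2] w 0.0006
y=0.000 t=90.3 tcp [ 0.3884 -0.2895  0.0979] F [-0.4 -0.4  0.7] w 0.0004
y=0.004 t=90.5 tcp [ 0.3881 -0.2858  0.098 ] F [-0.1  0.4  0. ] w 0.0003
y=0.008 t=90.8 tcp [ 0.3878 -0.2818  0.098 ] F [ 0.  -0.1 -1. ] w 0.0003
y=0.012 t=91.0 tcp [ 0.388  -0.2804  0.0983] F [-0.5 -8.7 -3.9] w 0.0002
y=0.015 t=91.3 tcp [ 0.388  -0.2801  0.0985] F [ -0.9 -17.7  -9.5] w 0.0005
stop -17.607340541888437
top 29 [ 0.3831579  -0.24577374  0.11297024]
side 2 [ 0.38127612 -0.24308432  0.10804857]
```

View pics/v_l1.png

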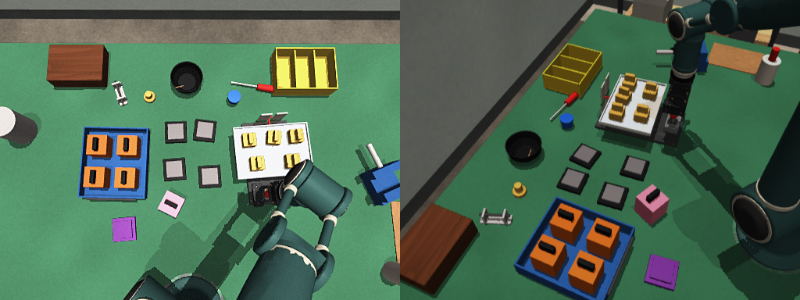

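The lever has reached its end stop on the +y side, with the force rising at the end. Now I retract and make the final check.

Run:
```python
from steps import *
PV=np.array([.3885,-.290]);f=lambda y:w(PV,PY,(0,y))
manip.move_linear([*f(-.03),.098],rate=.1);manip.move_linear([*f(-.03),.3],rate=.25)
manip.move_pose([.28,-.45,.35],ori([.28,-.45,.35],0));manip.dwell(.5);st()
o=snap("f1");show("f1");print("pan",panz(o["top"]))
for n,c in o.items():
    P=cloud(c);M=masks(c);lm=M["red"]&(P[...,2]>.09)&(P[...,2]<.14)&(P[...,0]>.33)&(P[...,0]<.45)&(P[...,1]<-.2);p=P[lm];print(n,len(p),p.mean(0))
    for t in fins(c,.095,.11,15,(.35,.65,.14,.4)): print(n,"cover",t[3],round(t[2],4))
    for t in fins(c,.130,.145,15,(.43,.63,-.42,-.15)): print(n,"casting",t[3],round(t[2],4))
c=o["side"]["image"][70:180,230:380];cv2.imwrite("pics/f1c.png",cv2.resize(c,None,fx=5,fy=5,interpolation=cv2.INTER_CUBIC))
```

```text
t=94.2 tcp [ 0.2804 -0.4497  0.35  ] F [-0.2  0.   0. ] w 0.0008
pan [0.0806 0.0803 0.0796 0.0806 0.0799 0.0804]
top 71 [ 0.3847935  -0.25041517  0.11347407]
top cover [0.55401752 0.3233696 ] 0.1025
top cover [0.55147949 0.22010556] 0.1029
top cover [0.44416873 0.32672256] 0.1027
top cover [0.44134778 0.22335461] 0.1028
top casting [ 0.57917224 -0.35508899] 0.1375
top casting [ 0.57445483 -0.27908392] 0.1379
top casting [ 0.56647473 -0.195571  ] 0.1381
top casting [ 0.49548483 -0.3381868 ] 0.1375
top casting [ 0.48600262 -0.22054955] 0.1376
side 60 [ 0.38406985 -0.24771253  0.11100943]
side cover [0.550672   0.21997153] 0.1009
side cover [0.43950012 0.22365158] 0.1012
side cover [0.55255823 0.32418051] 0.1014
side cover [0.44233237 0.32723154] 0.1015
side casting [ 0.57875342 -0.35472821] 0.1349
side casting [ 0.49387457 -0.33969928] 0.1355
side casting [ 0.57307904 -0.27924286] 0.1349
side casting [ 0.56416809 -0.19489325] 0.1357
side casting [ 0.48555405 -0.21953383] 0.1356
```

View pics/f1c.png

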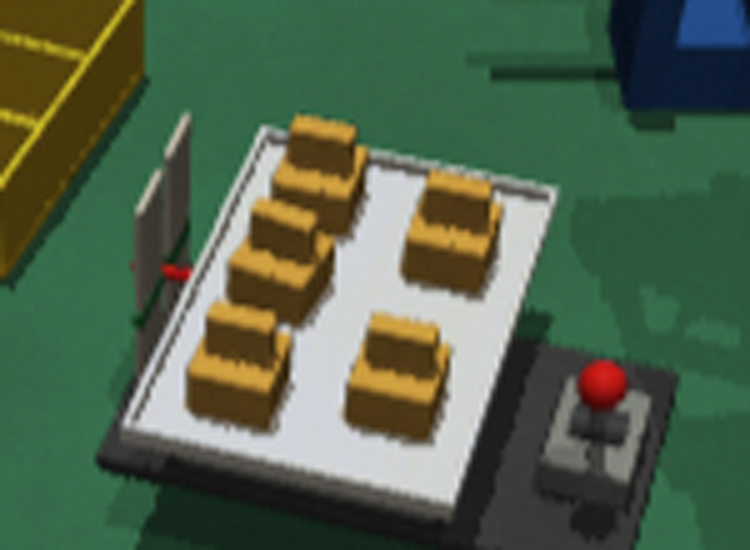

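View pics/v_f1.png

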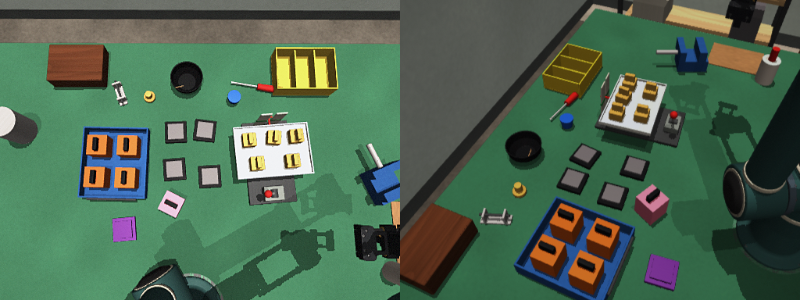

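All the checks hold: the ball has swung 74 mm, the pan has sunk about 0.050 with the pointer in the green band, five castings are on the pan, and all four covers are in the bin.

Run:
```python
from cell import order,manip
print(order.close_job(),manip.state()["clock"])
```

```text
the job is handed in; nothing more can be done
the job is handed in; nothing more can be done
```

The job is done and handed in at about 94 s of the 210 s allowed. The hand-in reports no verdict.

- **Weights and covers:** Only one ballast was on the pan, so all four weights were needed. I lifted the four orange covers into the blue bin and set the four weights on the pan beside the ballast. I then pushed the red lever to its stop on the +y side.
- **Scale:** In the last pictures all five castings stand on the pan. Its floor is at 0.080 m, so it has sunk about 0.050 m, and the pointer is in the green band.
- **Lever:** The tip moved about 74 mm of the stated 75 mm, with a firm stop felt at the end.
- **Bench:** All four covers are upright in the bin. The bystanders, the pink box and the purple plinth look unmoved in the pictures; I did not measure them. The arm ended clear of everything.
- **Disagreements:** The side camera read heights 2–3 mm lower than the top camera. Where the arm partly hid a weight from the side camera, I used the top view alone. No knocked cover or slipped grip showed up.

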